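# Index the globe carrier to the yellow-lidded jar's station

### The job

The freshly painted little globe stands on the blue carrier, which rests in the middle notch of its rail. Push the carrier by its upright metal end plate along the rail to the next station, the one with the yellow-lidded jar beside it (not the black-lidded one), so that it stops there in that station's notch with its pointer at the red line, and let go. The paint is wet: do not touch the globe, and leave the tall jar of grey pigment where it stands.

Things in the scene. Friction and masses are not known exactly. Their poses are not given: they have to be found in the camera images.
- carrier_mark (a point): Centre of the blue carrier's top face, 32 mm above the bench; x across the rail, y along it. At each end a grey metal plate to push on: 54 mm wide, 10 mm thick, outer face 57 mm from this point along the rail, top 75 mm above the bench. Starts in the middle notch of three, 100 mm apart. About 7 N pushes it out over the notch's edge 10 mm away, 1 N along the rail (76 x 400 mm, slideway 20 mm high).
- yellow_station (a point): Point above the rail's centre line where carrier_mark lies when the carrier is at the yellow-lidded jar's station, 100 mm left or right of the start. It clicks in within 7 mm (4 mm play); the rail goes on 30 mm beyond. The jar (52 mm wide, top 52 mm above the bench) is fixed 74 mm from this point, across the rail on the far side; a black-lidded jar (top 56 mm) is at the opposite station.
- toy_globe: Little blue and tan globe on a red foot, 36 mm across, 50 mm high, fixed upright on the middle of the carrier, its top 85 mm above the bench; origin under its foot. Wet paint: not to be touched.
- pigment_jar: Loose bystander: tall glass jar of grey pigment with black lid, 59 mm across, 95 mm high, beyond the right end of the rail on its far side; origin at the centre of its underside.
Things that resemble listed ones, but are neither listed nor needed, are in the scene too. What is shaped like the part that bears yellow_station but orange is not meant.

How it is judged (in metres and radians):
At the end, for the whole second after the job is handed in: The carrier rests in the notch of the yellow-lidded jar's station: its centre within 10 mm of that station's point, and it is let go (horizontal distance between carrier_mark and yellow_station below 0.01 m); the robot touches nothing.
It fails at once if the wet globe is touched (contact force between any of the fingers, the arm and toy_globe above 0.5 N).
It fails at once if the tall pigment jar is moved by more than 20 mm or tipped (distance of pigment_jar from where it was at the start of the episode above 0.02 m or angle between pigment_jar's own z axis and vertical above 0.3 rad).
It also fails if it takes over 32 s, if anything falls off the work surface, if the arm or the gripper's body presses on something with over 40 N, if the wrist force passes 120 N, or if a joint passes its speed limit or range.

### The arm

A 7-joint arm with a two-finger parallel gripper is mounted at the origin on a cart in front of the work surface, level with it; the furniture and walls round the work are solid. World frame = base frame: x ahead of the robot, y to its left, z up, the work surface at z = 0. Lengths are in mm, angles in rad, forces in N, time in s.
With the tool pointing down it reaches from about 400 to 875 mm from the base axis. Payload 4.4 kg.
Tool frame: the origin (TCP) lies at the very end of the fingers, on their centre line; the grasp point (between the pads) lies 19 mm behind it (ctrl.pinch_z is the z of the grasp point in the tool frame, in mm); z points along the fingers, x is the direction in which the jaws open and shut, and the axes are right-handed (so a half turn about z gives the same grasp; the last joint's range is limited). The gripper opens to 85 mm and grips with 20 to 120 N. Pads are 22 mm wide; open, the fingers measure 114 mm over their backs; the gripper's body (76 mm by 85 mm) begins 54 mm behind the grasp point. The pads swing forward as they close: fully open they stand 13 mm farther back than shut.
Start: joints at [1.218, 0.628, 0.038, 1.517, -0.027, 0.996, -0.02], TCP at [183.902, -623.456, 231.313] pointing down, gripper open.
Joint ranges: [-3.06, 3.06], [-0.37, 2.12], [-1.25, 1.32], [0.18, 2.47], [-1.1, 4.24], [0.23, 1.98], [-2.94, 2.94]. Speed limits (rad/s): [2.57, 2.57, 3.14, 3.14, 3.14, 3.14, 3.14].

### API

Orientations are given as [roll, pitch, yaw] about the fixed x, y, z axes, in that order (R = Rz(yaw) Ry(pitch) Rx(roll)).
In Python, from cell import sensors, get_image, order, ctrl gives the robot as it stands.
- The arm moves only by the tool arm_command, never from a script. Its argument "rows" is a list that holds one entry, the list of rows, each a list of 6 numbers: the shift along the tool's x, y, z in mm, then the turn, a rotation vector about the tool's x, y, z in degrees. A call has 1 to 20 rows; each row is the pose to reach, as a shift and turn from the pose commanded when the call began, along the tool's axes at that moment; what a row does not reach only later rows make up. A row lasts 1/12 s, in which the tool goes at most 41.7 mm and 7.16 degrees, less where a joint would pass 70% of its speed; a pose out of reach is approached as far as the arm can. A call with a gripper value outside its range is refused whole. "claw" is the opening, from -1 (shut) to 1 (fully open), set as the call begins (left out, the last holds). The fingers move at their own pace and stop on an object; the grip force is fixed at half the most. Time passes only in rows, so rows that repeat a pose let the fingers close. It gives the time, the measured TCP pose, the force and the opening at its end, in the units of the state.
- sensors.read_state(): the state, without advancing time (a new reading comes with each control period).
- get_image(name): name is "side" or "top" or "wrist"; returns a dict with "pixels" (400x640x3 uint8, red, green, blue), "z_map" (400x640 float32, mm along the optical axis (not along the pixel's ray), 0 where there is no reading), "K" (3x3 intrinsics, pixels), "k1" (the pictures are not rectified: a ray, as slopes to the right and down, at radius r is drawn at 1 + k1 r^2 times it, then the intrinsics apply), "pose" (4x4, takes a point from camera to world coordinates). Camera axes: x right, y up, looking along -z (the intrinsics and any distortion apply to the point x, -y, -z); pixel columns grow to the right and rows downward; lengths in mm; the calibration is good to about 2 mm. A picture is of the moment at which its call begins.
- order.finish_job(): hands the job in, once; it reports no verdict.
The state is a dict: "clock": time; "qpos": joint angles; "qd": joint speeds; "tau": joint torques, N m; "eef_pos": TCP position; "tool_rot": TCP orientation; "force": force on the tool from outside, world axes, zero at the start; "torque": the same for the moment, N m; "width": finger opening in mm.
Only numpy, scipy, OpenCV 4.12 (cv2) and the standard library are available. Lean on these libraries where they do the work, as an engineer would, in place of code of your own. Each camera call takes 0.05 s, during which the arm holds its last target.

## Working session

There is one attempt and no reset: what is moved stays moved. The work goes in short steps, Python scripts to look and compute and a tool call to move; the robot and the scene stay as the last step left them, time stands still between calls to the robot, and variables do not carry over. Pictures are saved under pics/ and viewed, and the job is handed in when it is done.

Besides the shell and the picture viewer there is one more tool, called after "Request:" as a command line: name --argument value ..., lists and objects as JSON in quotes. arm_command: Moves the arm, as the interface text tells. Its arguments: {"type":"object","properties":{"rows":{"type":"array","items":{"type":"array","items":{"type":"array","items":{"type":"number"}}}},"claw":{"type":"number"}},"required":["rows"]}

```bash
mkdir -p pics; cat > h.py <<'E'
import numpy as np,cv2
from cell import sensors,get_image,order,ctrl
def grab(n,f):
    d=get_image(n); cv2.imwrite('pics/'+f,cv2.cvtColor(d['pixels'],cv2.COLOR_RGB2BGR)); np.savez('/tmp/'+n+'.npz',**d); return d
def pts(d):
    K=d['K'];k1=float(d['k1']);v,u=np.mgrid[0:400,0:640]
    a=(u-K[0,2])/K[0,0];b=(v-K[1,2])/K[1,1];x,y=a.copy(),b.copy()
    for _ in range(20):
        s=1+k1*(x*x+y*y);x=a/s;y=b/s
    z=d['z_map'];P=np.stack([x*z,-y*z,-z,np.ones_like(z)],-1)
    return (P@np.array(d['pose']).T)[...,:3]
E
python3 - <<'E'
from h import *
s=sensors.read_state();print(s)
for n in('side','top','wrist'):
    d=grab(n,n+'1.png');print(n,d['k1'],np.round(d['pose'],2).tolist())
E
```

```text
{'clock': 0.0, 'qpos': array([ 1.21821315,  0.62935927,  0.03844038,  1.51841144, -0.02701168,
        0.99630268, -0.01994883]), 'qd': array([-0.00064967,  0.00025173,  0.00101077, -0.00017365,  0.00099536,
       -0.00074132, -0.00037201]), 'tau': array([ 3.74409547e-04, -5.63401794e+01,  1.22629378e+00, -1.93443149e+01,
        1.10343058e-02,  1.05555952e-02, -1.96609670e-05]), 'eef_pos': array([ 183.7104514 , -622.81820519,  230.36666028]), 'tool_rot': array([ 3.14157586e+00,  1.96276173e-03, -1.28396806e+00]), 'force': array([0.43574304, 0.1763954 , 0.25720648]), 'torque': array([ 0.06550751, -0.00384785, -0.03689686]), 'width': 85.46661477113459}
side -0.07880899227011116 [[0.94, 0.11, -0.31, 291.34], [-0.33, 0.38, -0.86, -923.88], [0.02, 0.92, 0.4, 408.9], [0.0, 0.0, 0.0, 1.0]]
top 0.004407216107924622 [[0.02, 0.99, -0.1, 502.31], [-1.0, 0.02, -0.03, -217.88], [-0.03, 0.1, 0.99, 885.42], [0.0, 0.0, 0.0, 1.0]]
wrist -0.013409834085674201 [[0.28, 0.92, 0.26, 249.74], [-0.96, 0.27, 0.08, -604.96], [-0.0, -0.27, 0.96, 371.95], [0.0, 0.0, 0.0, 1.0]]
```

View pics/top1.png

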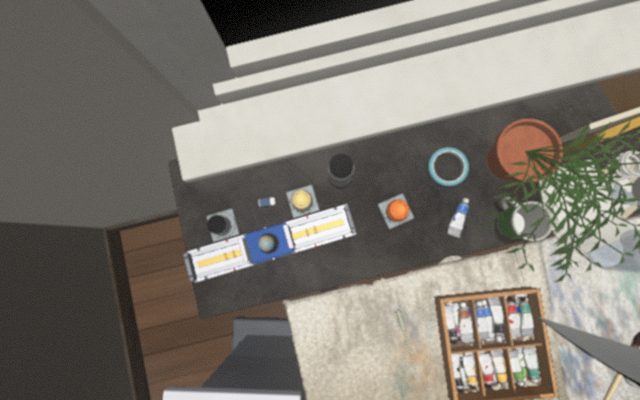

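View pics/side1.png

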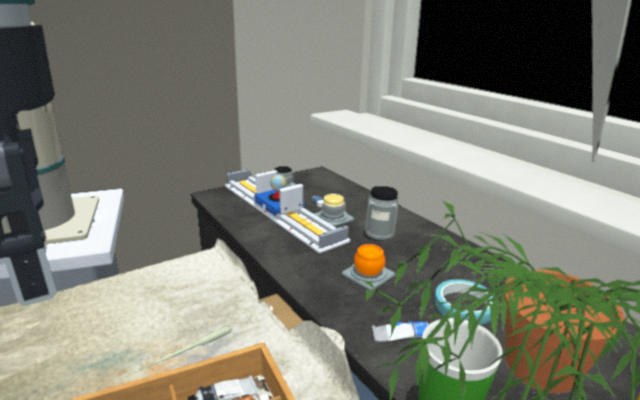

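The top view shows the carrier at about (268,243) and the rail running from (190,262) to (352,222). The yellow jar is at (302,200), on the right (-y) side, the black one at (221,224), and the pigment jar at (341,167). I'll measure these next.

```bash
python3 - <<'E'
from h import *
d=dict(np.load('/tmp/top.npz'));P=pts(d);I=d['pixels'].astype(int)
hsv=cv2.cvtColor(d['pixels'],cv2.COLOR_RGB2HSV)
for (n,u,v) in [('railL',190,262),('railR',352,222),('carr',252,248),('carr2',282,238),('yel',302,200),('blk',219,224),('pig',341,165),('globe',268,243),('bench',330,270),('cyan',449,167),('wall',190,150)]:
    print(n,np.round(P[v,u],1),I[v,u])
# white/grey rail mask: z 10..35 in region
R=P[195:290,180:365].reshape(-1,3);C=hsv[195:290,180:365].reshape(-1,3)
m=(C[:,0]>100)&(C[:,0]<130)&(C[:,1]>140)&(C[:,2]>80)&(R[:,2]>15)&(R[:,2]<45)
b=R[m];print('blue',m.sum(),b.mean(0),cv2.minAreaRect(b[:,:2].astype(np.float32)))
m=(R[:,2]>9)&(R[:,2]<110)&(R[:,0]<9999)
img=((P[195:290,180:365,2]>9)).astype(np.uint8)
n,l,st,c=cv2.connectedComponentsWithStats(img)
for i in range(1,n):
    if st[i,4]>200:
        q=P[195:290,180:365][l==i];print(st[i],q[:,2].max(),cv2.minAreaRect(q[:,:2].astype(np.float32)))
m=(C[:,0]>18)&(C[:,0]<32)&(C[:,1]>80)&(R[:,2]>40);print('yl',R[m].mean(0),m.sum())
z=(R[:,2]>60);print('high',R[z].shape)
zz=P[215:275:1,180:365,2]
big=cv2.resize(cv2.imread('pics/top1.png')[150:290,170:370],(800,560),interpolation=cv2.INTER_CUBIC);cv2.imwrite('pics/top1z.png',big)
s=cv2.resize(cv2.imread('pics/side1.png')[150:260,210:410],(800,440),interpolation=cv2.INTER_CUBIC);cv2.imwrite('pics/side1z.png',s)
E
```

```text
railL [447.7 102.3  28.1] [71 70 74]
railR [ 547.7 -271.3   34.4] [138 139 146]
carr [483.2 -41.9  31.7] [ 76 106 171]
carr2 [ 507.7 -110.5   30.7] [ 83 113 179]
yel [ 594.8 -156.    50.4] [247 228 155]
blk [536.   30.   57.3] [48 51 46]
pig [ 668.3 -242.3   92.9] [62 57 55]
globe [495.9 -86.9  83.1] [153 169 177]
bench [ 434.9 -222.9   -0.9] [79 80 76]
cyan [ 6.866e+02 -5.045e+02  6.000e-01] [78 75 71]
wall [675.3  57.6 180.9] [218 214 206]
blue 555 [493.9808269  -75.70904495  32.64624948] ((495.7222900390625, -77.20320129394531), (66.15245056152344, 90.76351165771484), 18.2336368560791)
[107   0  31  22 443] 54.83967656810671 ((593.1260986328125, -153.75308227539062), (53.10355758666992, 62.437374114990234), 16.4321231842041)
[   3   10  173   77 4264] 885.4239168615104 ((496.7554016113281, -79.89971923828125), (75.51252746582031, 398.4364929199219), 17.841976165771484)
[ 26  17  32  28 612] 885.4239168615104 ((534.6331787109375, -71.77227783203125), (65.03511810302734, 292.1322937011719), 0.07688631862401962)
yl [ 592.55447526 -154.52603914   54.04752528] 212
high (555, 3)
```

View pics/top1z.png

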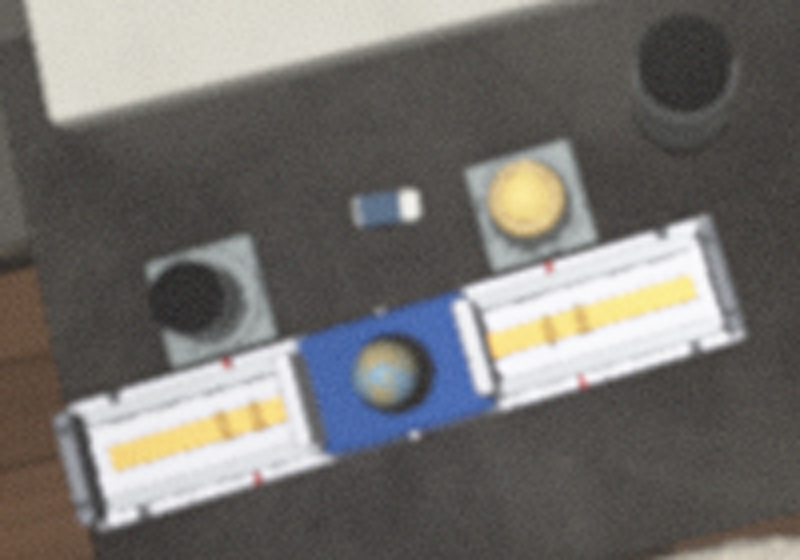

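View pics/side1z.png

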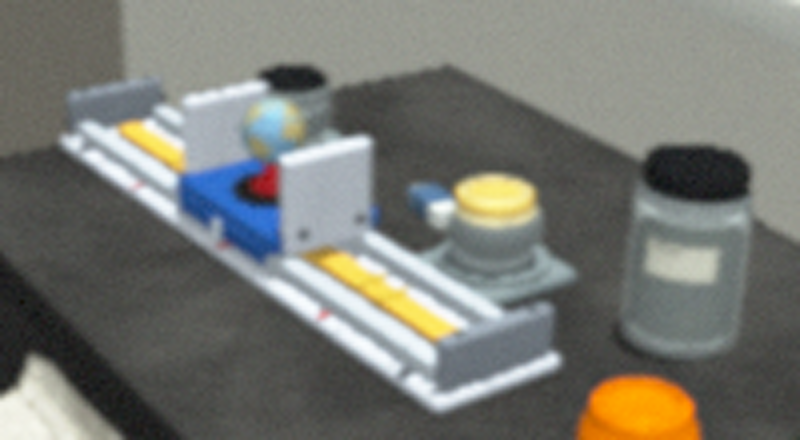

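View pics/wrist1.png

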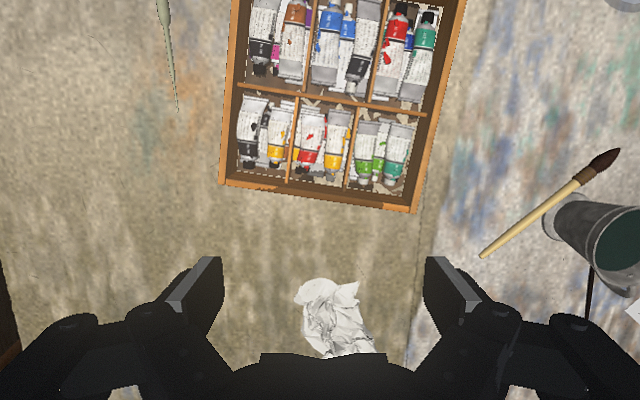

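```bash
cat >> h.py <<'E'
def ray(d,u,v,z):
    K=d['K'];p=cv2.undistortPoints(np.array([[[u,v]]],np.float64),K,np.array([float(d['k1']),0,0,0]))[0,0] if 0 else None
    a=(u-K[0,2])/K[0,0];b=(v-K[1,2])/K[1,1];x,y=a,b
    for _ in range(20):
        s=1+float(d['k1'])*(x*x+y*y);x,y=a/s,b/s
    T=np.array(d['pose']);r=T[:3,:3]@np.array([x,-y,-1]);o=T[:3,3];return o+r*(z-o[2])/r[2]
E
python3 - <<'E'
from h import *
d=dict(np.load('/tmp/top.npz'));P=pts(d)
hsv=cv2.cvtColor(d['pixels'],cv2.COLOR_RGB2HSV)
m=(hsv[...,0]>15)&(hsv[...,0]<32)&(hsv[...,1]>90);m[:213]=0;m[280:]=0;m[:,:180]=0;m[:,360:]=0
q=P[m];q=q[(q[:,2]<40)&(q[:,2]>5)];f=cv2.fitLine(q[:,:2].astype(np.float32),cv2.DIST_HUBER,0,.01,.01).ravel();print('stripe',len(q),q.mean(0),f,np.degrees(np.arctan2(f[1],f[0])))
for n,u,v in [('redN+',226,362),('redF-',548,267),('redN-',584,381),('redNl',258,477),('wF',380,312),('wN',415,435),
  ('pgreyF-',662,234),('greyN-',697,346),('greyFl',112,398),('greyNl',143,512)]:
    U,V=170+u/4,150+v/4; iz=P[int(round(V)),int(round(U))];print(n,np.round(iz,1),np.round(ray(d,U-.4,V-.4,10),1))
# high points = plates tops
m=(P[...,2]>64)&(P[...,2]<79);m[:212]=0;m[275:]=0;m[:,:225]=0;m[:,300:]=0
k,l,st,c=cv2.connectedComponentsWithStats(m.astype(np.uint8))
for i in range(1,k):
    if st[i,4]>15:q=P[l==i];print(st[i],q.mean(0).round(1),cv2.minAreaRect(q[:,:2].astype(np.float32)))
d=dict(np.load('/tmp/side.npz'));P2=pts(d)
q=P2[150:260,210:410].reshape(-1,3);
# pigment jar in side
q=P2[190:235,372:392].reshape(-1,3);print('pig side',np.median(q,0))
for u,v in [(380,190),(333,200),(360,240),(300,196)]:print(u,v,P2[v,u].round(1))
E
```

```text
stripe 481 [495.4414715  -79.04914711  14.8306221 ] [ 3.0428451e-01 -9.5258117e-01  4.9667886e+02 -8.2940079e+01] -72.28488
redN+ [500.2  25.5  10.1] [500.   25.3  10. ]
redF- [ 558.9 -165.9    8. ] [ 560.3 -165.    10. ]
redN- [ 493.1 -188.9   11.5] [ 493.4 -187.9   10. ]
redNl [432.7   3.1  10.9] [433.    3.1  10. ]
wF [530.  -69.7  28.2] [531.6 -65.6  10. ]
wN [457.6 -88.9  -1. ] [459.6 -89.   10. ]
pgreyF- [ 581.6 -234.5   10.1] [ 581.3 -232.4   10. ]
greyN- [ 515.6 -254.4   11. ] [ 515.4 -254.1   10. ]
greyFl [475.1  92.    8.5] [477.3  92.5  10. ]
greyNl [410.1  69.    9.3] [411.1  70.4  10. ]
[283 224  11  25 115] [ 512.4 -128.4   74.6] ((512.2714233398438, -127.9483642578125), (53.781761169433594, 9.86677360534668), 17.996938705444336)
[258 235  16  16  75] [495.3 -84.7  74.7] ((495.27227783203125, -81.70515441894531), (28.86186408996582, 35.1137580871582), 66.9882583618164)
[238 238  11  24 127] [480.7 -30.1  73.8] ((480.39337158203125, -29.216758728027344), (52.781471252441406, 10.627596855163574), 17.441743850708008)
pig side [ 651.1535634  -267.36647255   59.36087346]
380 190 [ 656.6 -243.5   94.6]
333 200 [ 589.2 -168.1   49.8]
360 240 [ 614.5 -256.8   -1.9]
300 196 [ 529.4 -128.2   49.6]
```

```bash
cat >> h.py <<'E'
from scipy.spatial.transform import Rotation as Ro
def cmd(p,yaw,p0,r0):
    R0=Ro.from_euler('xyz',r0);R=Ro.from_euler('xyz',[np.pi,0,yaw])
    return (R0.inv().apply(np.array(p)-p0)).round(1),np.degrees((R0.inv()*R).as_rotvec()).round(2)
E
python3 - <<'E'
from h import *
s=sensors.read_state()
print(cmd([468,9.7,160],np.radians(17.75),[183.9,-623.46,231.3],s['tool_rot']))
E
```

```text
(array([-526.8, -451.6,   72.1]), array([-7.000e-02,  6.000e-02, -9.132e+01]))
```

Request:
arm_command --claw -1 --rows '[[[-527,-452,72,0,0,-91.3],[-527,-452,72,0,0,-91.3],[-527,-452,72,0,0,-91.3],[-527,-452,72,0,0,-91.3],[-527,-452,72,0,0,-91.3],[-527,-452,72,0,0,-91.3],[-527,-452,72,0,0,-91.3],[-527,-452,72,0,0,-91.3],[-527,-452,72,0,0,-91.3],[-527,-452,72,0,0,-91.3],[-527,-452,72,0,0,-91.3],[-527,-452,72,0,0,-91.3],[-527,-452,72,0,0,-91.3],[-527,-452,72,0,0,-91.3],[-527,-452,72,0,0,-91.3],[-527,-452,72,0,0,-91.3],[-527,-452,72,0,0,-91.3],[-527,-452,72,0,0,-91.3],[-527,-452,72,0,0,-91.3],[-527,-452,72,0,0,-91.3]]]'

```text
clock: 1.82
eef_pos: [467.7, 9.2, 159.0]
tool_rot: [3.141, 0.001, 0.309]
force: [-0.3, -0.3, 0.3]
width: -0.3
```

```bash
python3 - <<'E'
from h import *
d=grab('side','side2.png');grab('wrist','wrist2.png');
s=cv2.resize(cv2.imread('pics/side2.png')[60:260,180:410],(690,600),interpolation=cv2.INTER_CUBIC);cv2.imwrite('pics/side2z.png',s)
print(sensors.read_state()['eef_pos'])
E
```

```text
[467.70945196   8.18125317 159.24497821]
```

View pics/side2z.png

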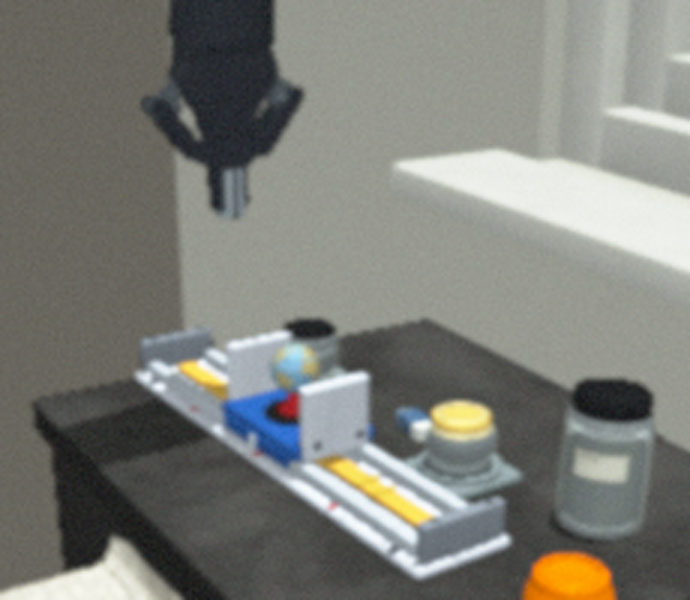

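View pics/wrist2.png

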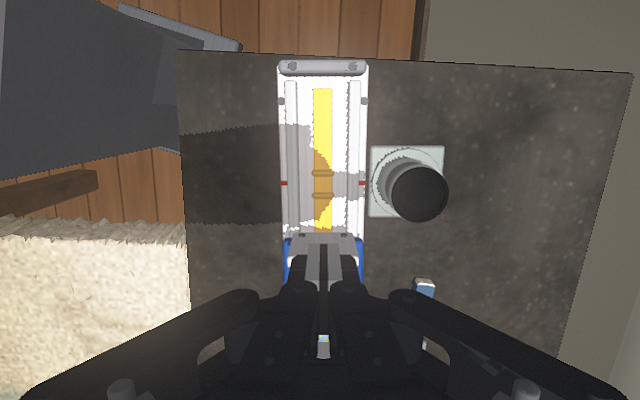

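The side view shows the shut fingers above the rail, behind the left plate. In the wrist view the fingers and the rail are both centred on column 323. I'll descend behind the plate.

Request:
arm_command --rows '[[[0,0,35,0,0,0],[0,0,70,0,0,0],[0,0,95,0,0,0],[0,0,109,0,0,0],[0,0,109,0,0,0],[0,0,109,0,0,0],[0,0,109,0,0,0]]]'

```text
clock: 2.5
eef_pos: [468.9, 9.2, 51.2]
tool_rot: [3.141, -0.001, 0.308]
force: [-0.1, -0.4, -0.1]
width: -0.2
```

Request:
arm_command --rows '[[[0,4,0,0,0,0],[0,8,0,0,0,0],[0,12,0,0,0,0],[0,16,0,0,0,0],[0,16,0,0,0,0],[0,16,0,0,0,0]]]'

```text
clock: 3.0
eef_pos: [473.4, -5.8, 50.5]
tool_rot: [3.141, -0.0, 0.308]
force: [0.4, 0.3, -0.2]
width: -0.2
```

Request:
arm_command --rows '[[[0,2,0,0,0,0],[0,4,0,0,0,0],[0,6,0,0,0,0],[0,7,0,0,0,0],[0,8,0,0,0,0],[0,9,0,0,0,0],[0,10,0,0,0,0],[0,10,0,0,0,0]]]'

```text
clock: 3.67
eef_pos: [476.3, -14.9, 50.3]
tool_rot: [-3.141, -0.0, 0.309]
force: [1.2, -0.6, 0.2]
width: -0.0
```

Request:
arm_command --rows '[[[0,1,0,0,0,0],[0,2,0,0,0,0],[0,3,0,0,0,0],[0,4,0,0,0,0],[0,5,0,0,0,0],[0,6,0,0,0,0]]]'

```text
clock: 4.17
eef_pos: [477.9, -19.9, 50.3]
tool_rot: [-3.141, -0.0, 0.31]
force: [-2.3, 4.0, 1.7]
width: -0.1
```

```bash
cat >> h.py <<'E'
def look(f):
    d=grab('top',f+'.png');P=pts(d)
    s=sensors.read_state();D=np.array([.305,-.952]);print('s tcp',((s['eef_pos'][:2]-[496.4,-78.9])@D).round(1),s['force'].round(1))
    hsv=cv2.cvtColor(d['pixels'],cv2.COLOR_RGB2HSV)
    m=(P[...,2]>62)&(P[...,2]<80)&(hsv[...,1]<60)&(hsv[...,2]>120);m[:195]=0;m[275:]=0;m[:,:225]=0;m[:,345:]=0
    k,l,st,c=cv2.connectedComponentsWithStats(m.astype(np.uint8))
    for i in range(1,k):
        if st[i,4]>30:q=P[l==i].mean(0);print(st[i],q.round(1),'s',((q[:2]-[496.4,-78.9])@D).round(1))
    cv2.imwrite('pics/'+f+'z.png',cv2.resize(cv2.imread('pics/'+f+'.png')[150:290,170:370],(800,560),interpolation=cv2.INTER_CUBIC))
E
python3 -c "
from h import *
look('top3')"
```

```text
s tcp -61.8 [-2.   3.9  0.4]
[286 224  10  24 119] [ 513.6 -134.2   74.1] s 57.8
[240 237  10  24  93] [482.9 -35.4  75. ] s -45.6
```

View pics/top3z.png

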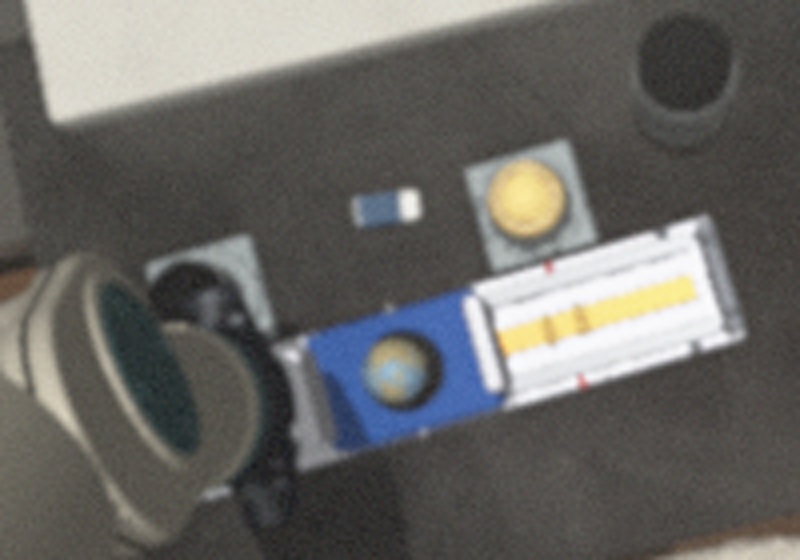

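The carrier has moved about 6 mm, so contact is confirmed and the finger half-width is about 11 mm. I'll push it slowly over the notch edge.

Request:
arm_command --rows '[[[0,0.8,0,0,0,0],[0,1.6,0,0,0,0],[0,2.4,0,0,0,0],[0,3.2,0,0,0,0],[0,4,0,0,0,0],[0,4.8,0,0,0,0],[0,5.6,0,0,0,0],[0,6.4,0,0,0,0],[0,7.2,0,0,0,0],[0,8,0,0,0,0],[0,10,0,0,0,0],[0,12,0,0,0,0],[0,14,0,0,0,0],[0,16,0,0,0,0],[0,18,0,0,0,0],[0,20,0,0,0,0]]]'

```text
clock: 5.55
eef_pos: [484.3, -40.0, 50.3]
tool_rot: [3.142, -0.0, 0.309]
force: [-0.0, 1.1, -0.8]
width: -0.2
```

```bash
python3 -c "
from h import *
look('top4')"
```

```text
s tcp -40.2 [0.2 0.7 0.3]
[295 221  10  24 116] [ 520.1 -154.1   74.7] s 78.8
[250 234  10  25  70] [487.1 -56.6  74.3] s -24.1
```

Request:
arm_command --rows '[[[0,2,0,0,0,0],[0,5,0,0,0,0],[0,8,0,0,0,0],[0,11,0,0,0,0],[0,14,0,0,0,0],[0,17,0,0,0,0],[0,20,0,0,0,0],[0,23,0,0,0,0],[0,26,0,0,0,0],[0,29,0,0,0,0],[0,32,0,0,0,0],[0,35,0,0,0,0],[0,38,0,0,0,0],[0,41,0,0,0,0],[0,44,0,0,0,0],[0,47,0,0,0,0],[0,50,0,0,0,0],[0,52,0,0,0,0],[0,54,0,0,0,0],[0,55,0,0,0,0]]]'

```text
clock: 7.27
eef_pos: [501.1, -92.4, 50.3]
tool_rot: [3.141, -0.0, 0.309]
force: [-0.1, 1.7, 1.5]
width: 0.4
```

```bash
python3 -c "
from h import *
look('top5')"
```

```text
s tcp 14.4 [ 0.8 -0.6  0.1]
[319 214  10  24 110] [ 536.7 -206.2   75. ] s 133.4
```

Request:
arm_command --rows '[[[0,1,0,0,0,0],[0,2,0,0,0,0],[0,3,0,0,0,0],[0,4,0,0,0,0],[0,5,0,0,0,0],[0,6,0,0,0,0],[0,7,0,0,0,0],[0,8,0,0,0,0],[0,9,0,0,0,0],[0,10,0,0,0,0],[0,11,0,0,0,0],[0,12,0,0,0,0],[0,13,0,0,0,0],[0,14,0,0,0,0],[0,15,0,0,0,0],[0,15.5,0,0,0,0],[0,15.5,0,0,0,0]]]'

```text
clock: 8.73
eef_pos: [505.9, -107.7, 50.3]
tool_rot: [3.141, -0.0, 0.308]
force: [-0.5, -0.1, 0.9]
width: -0.1
```

```bash
python3 -c "
from h import *
look('top6')"
```

```text
s tcp 30.1 [ 0.1 -0.1  0.3]
[326 212  10  24 111] [ 541.4 -221.6   74.8] s 149.5
```

View pics/top6z.png

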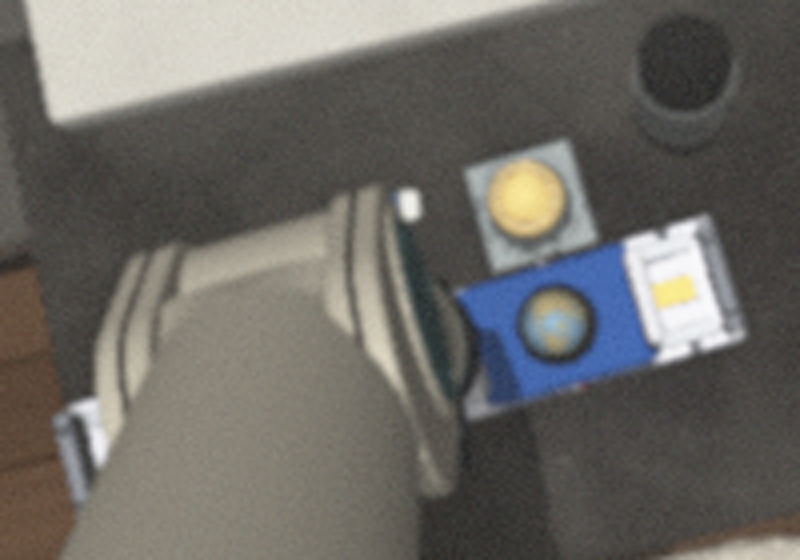

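The carrier is at about s=97.7 mm, against a station at 100–102. It should already be in the notch, so I'll nudge it another 2 mm, then back off along the rail.

Request:
arm_command --rows '[[[0,0.7,0,0,0,0],[0,1.4,0,0,0,0],[0,2,0,0,0,0],[0,2.5,0,0,0,0],[0,2.5,0,0,0,0]]]'

```text
clock: 9.2
eef_pos: [506.4, -109.2, 50.3]
tool_rot: [-3.142, 0.0, 0.309]
force: [0.4, 0.7, 1.1]
width: -0.1
```

Request:
arm_command --rows '[[[0,-2,0,0,0,0],[0,-8,0,0,0,0],[0,-18,0,0,0,0],[0,-30,0,0,0,0],[0,-45,0,0,0,0],[0,-50,-20,0,0,0],[0,-60,-50,0,0,0],[0,-80,-80,0,0,0],[0,-110,-100,0,0,0],[0,-130,-110,0,0,0],[0,-130,-110,0,0,0],[0,-130,-110,0,0,0]]]'

```text
clock: 10.2
eef_pos: [466.6, 16.4, 161.1]
tool_rot: [3.141, -0.002, 0.313]
force: [-0.2, 0.5, -0.4]
width: -0.3
```

```bash
python3 - <<'E'
from h import *
look('top7')
d=grab('side','side7.png')
cv2.imwrite('pics/side7z.png',cv2.resize(cv2.imread('pics/side7.png')[150:260,210:410],(800,440),interpolation=cv2.INTER_CUBIC))
E
```

```text
s tcp -98.6 [ 0.1  0.4 -0.2]
[327 212  10  24 110] [ 541.1 -223.1   74.7] s 150.9
[281 225  11  24 119] [ 510.6 -124.4   74.3] s 47.7
```

View pics/top7z.png

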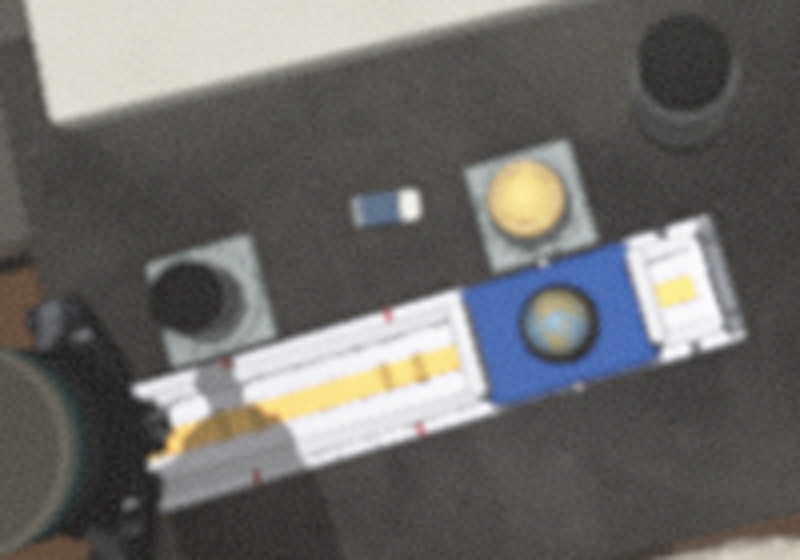

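View pics/side7z.png

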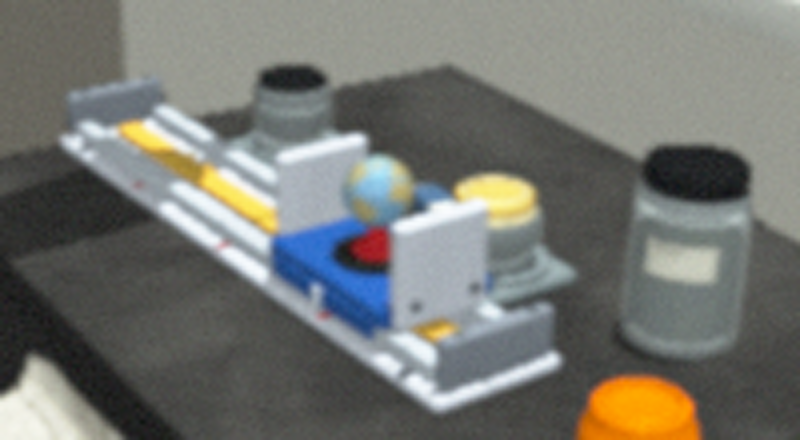

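```bash
python3 -c "
from h import *
s=sensors.read_state();print(s['clock'],s['force'],abs(s['qd']).max());print(order.finish_job())"
```

```text
10.3 [-0.54442185 -0.23343417 -0.05998629] 0.01714190899675999
the job is handed in; nothing more can be done
None
```

I pushed the carrier by its left end plate, with the gripper shut, out of the middle notch to the yellow-jar station. Then I backed the gripper off along the rail, lifted it clear and handed the job in at 10.3 s.

- **Carrier position:** the last top view puts it about 99 mm along from its start. The station measures 100–102 mm away (100 mm by the given spacing, 102 mm from its red ticks). So it is 1–3 mm short, against the 10 mm allowed.
- **Pointers:** they sit at the red lines as closely as they did in the starting notch. In the top view they look slightly to the left of the lines, which is probably parallax because the pointers are higher.
- **Globe and pigment jar:** the gripper stayed behind the plate and I saw no contact with the globe. The pigment jar looks unmoved in both views.
- **Forces:** the highest wrist force in the readings I took was about 5 N, and it was about zero when I handed in.
- **Not confirmed:** no force reading or image directly showed the carrier clicking into the notch. I conclude that from its position only.

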